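# Slide the vial carrier home in the loading station

### The job

Push the vial carrier along the station's rails towards the green dots (the yellow plate at its tail is there to push on) until you feel it drop into the locating notches. Then press down on the carrier's blue pad with the fingertips to make sure it is seated, and move clear. Never lift or tip the carrier, and leave the rack, tube block and jar around the station alone.

Things in the scene. Friction and masses are not known exactly. Their poses are not given: they have to be found in the camera images.
- station: Loading station fixed to the bench: grey base 170 (x) x 460 (y) x 12 mm, two steel rails (tops 30 mm above the bench) between blue side guides (tops 44 mm above the bench, inner faces 133 mm apart). Origin: centre of its underside. Its +y axis is the way the carrier slides home, towards the end with the blue end stop and the two green dots on the guides.
- home (a point): Where the carrier's origin lies when seated: station point (0, +100, 23) mm, with the station's axes; the green dots lie beside it. Here four notches in the rails, 21 mm long, take the carrier's 16 mm long feet, and nowhere else. The end stop lets the carrier overrun by 37 mm if it misses the drop.
- carrier: Loose vial carrier, 0.4 to 0.65 kg: white board 130 (x) x 160 (y) x 10 mm on four 7 mm high black feet, with a grey block of orange and red capped vials (112 x 64 mm, y -50 to +14, top 67 mm above the origin). Origin: under its middle, level with the feet's undersides: 30 mm above the bench while sliding, 23 mm when seated (it drops 7 mm). Axes as the station's within 2 degrees.
- push_face (a point): Middle of the outer (-y) face of the yellow tail plate, 80 mm wide, 10 mm thick: carrier point (0, -80, 30) mm. The face runs from 7 to 42 mm above the carrier's origin; behind it nothing stands above rails and guides. Push it to +y: 120 to 170 mm to go, friction 1 to 3 N. At up to 60 mm/s it drops in by itself; the notch walls then resist (over about 8 N the tail may start to tip).
- press_pad: Round blue rigid pad on the head of the carrier, 28 mm across and 10 mm high. Origin: centre of its underside, carrier point (0, +55, 17) mm; its top is 27 mm above the carrier's origin. Press straight down with about 5 N.
- tube_rack: Bystander: loose red rack of white-capped microtubes, 80 x 120 x 44 mm, on the bench beyond the station. Origin: centre of its underside.
- tube_block: Bystander: loose white block 70 x 70 x 45 mm with three red-capped tubes, 101 mm high in all, on the bench beyond the station. Origin: centre of its underside.
- jar: Bystander: loose blue jar with a white cap, 52 mm across, 75 mm high, on the bench on the robot's side of the station. Origin: centre of its underside.
Not all that is in view belongs to the job. Leave any purple look-alike of the carrier alone.

How it is judged:
By the outcome, as a careful person would: the job done as asked, in the order asked, and still so for the second after the job is handed in, with the robot touching nothing.
It also fails if it takes over 48 s, if anything falls off the work surface, if the arm or the gripper's body presses on something with over 40 N, if the wrist force passes 120 N, or if a joint passes its speed limit or range.

### The arm

A 6-joint arm with a two-finger parallel gripper is mounted at the origin on the work surface. World frame = base frame: x ahead of the robot, y to its left, z up, the work surface at z = 0. Lengths are in m, angles in rad, forces in N, time in s.
With the tool pointing down it reaches from about 0.375 to 0.9 m from the base axis. Payload 3.1 kg.
Tool frame: the origin (TCP) lies between the finger pads; the fingertips stand robot.tip_extent ahead of it and the grasp point (between the pads) lies 3 mm ahead of it (robot.tip_extent is the distance from the TCP to the fingertips, in m); z points along the fingers, x is the direction in which the jaws open and shut, and the axes are right-handed (so a half turn about z gives the same grasp; the last joint's range is limited). The gripper opens to 87 mm and grips with 3 to 60 N. Pads are 19 mm wide; open, the fingers measure 117 mm over their backs; the gripper's body (75 mm by 190 mm) begins 51 mm behind the grasp point.
Start: joints at [1.014, 0.527, 1.433, -0, 1.181, -0.178], TCP at [0.231, 0.581, 0.222] pointing down, gripper open.
Joint ranges: [-3.08, 3.08], [-0.75, 2.2], [0.22, 2.44], [-1.43, 4.57], [0, 2.65], [-2.85, 2.85]. Speed limits (rad/s): [2.79, 2.79, 3.14, 3.14, 3.14, 3.14].

### API

Orientations are given as a unit quaternion [x, y, z, w].
In Python, from rig import robot, cams gives the robot as it stands.
- The arm moves only by the tool carry_out, never from a script. Its argument "steps" is a list of rows, each a list of 3 entries, a list of its own where there are three numbers: the shift along the world's x, y, z in cm, then the turn about the world's z in degrees, then the closure, from 0 (fully open) to 1 (shut). In form: [[[dx, dy, dz], spin, fingers], ...]. A call has 1 to 10 rows; each row shifts and turns the pose as measured when the row begins; what a row does not reach is not made up. A row lasts 1/10 s, in which the tool goes at most 50 mm and 8.59 degrees, less where a joint would pass 70% of its speed; a pose out of reach is approached as far as the arm can. A call with a gripper value outside its range is refused whole. The fingers move at their own pace and stop on an object; "squeeze" is the grip in N (left out, the last holds). Time passes only in rows, so rows that do not move let the fingers close. It gives the time, the measured TCP pose, the force and the opening at its end, in the units of the state.
- robot.get_obs(): the state, without advancing time (a new reading comes with each control period).
- cams.camera(name): name is "scene" or "top" or "wrist"; returns a dict with "pixels" (400x640x3 uint8, red, green, blue), "fx", "fy", "cx", "cy" (pixels), "eye" and "rotation" of the camera in the world. Camera axes: x right, y up, looking along -z (the intrinsics and any distortion apply to the point x, -y, -z); pixel columns grow to the right and rows downward; lengths in m; the calibration is good to about 2 mm. A picture is of the moment at which its call begins. There is no depth.
- robot.hand_in(): hands the job in, once; it reports no verdict.
The state is a dict: "time": time; "q": joint angles; "joint_velocities": joint speeds; "joint_torque": joint torques, N m; "position": TCP position; "tool_rot": TCP orientation; "ft_force": force on the tool from outside, world axes, zero at the start; "moment": the same for the moment, N m; "grip_width": finger opening in m.
Only numpy, scipy, OpenCV 4.12 (cv2) and the standard library are available. Lean on these libraries where they do the work, as an engineer would, in place of code of your own. Each camera call takes 0.05 s, during which the arm holds its last target. There are 200 camera calls.

## Working session

There is one attempt and no reset: what is moved stays moved. The work goes in short steps, Python scripts to look and compute and a tool call to move; the robot and the scene stay as the last step left them, time stands still between calls to the robot, and variables do not carry over. Pictures are saved under pics/ and viewed, about 8 in all and at most 12, crops included, and the job is handed in when it is done.

Besides the shell and the picture viewer there is one more tool, called after "Emit:" as name([rows], argument=value, ...), one row to a line, values as JSON. carry_out: Moves the arm, as the interface text tells. Its arguments: {"type":"object","properties":{"steps":{"type":"array"},"squeeze":{"type":"number"}},"required":["steps"]}

```bash
mkdir -p pics
cat > h.py <<'E'
from rig import robot, cams
import cv2, numpy as np
def snap(n,f):
    c=cams.camera(n); cv2.imwrite(f'pics/{f}.png',c['pixels'][:,:,::-1]); np.savez(f'pics/{f}.npz',**{k:np.array(v) for k,v in c.items()}); return c
def ray(f,u,v):
    c=np.load(f'pics/{f}.npz',allow_pickle=True); d=c['rotation']@np.array([(u-c['cx'])/c['fx'],-(v-c['cy'])/c['fy'],-1]); return c['eye'],d
def at_z(f,u,v,z):
    e,d=ray(f,u,v); return e+d*(z-e[2])/d[2]
def tri(a,b):
    A=0;B=0
    for r in (a,b):
        e,d=ray(*r); d=d/np.linalg.norm(d); P=np.eye(3)-np.outer(d,d); A=A+P;B=B+P@e
    return np.linalg.solve(A,B)
def proj(f,p):
    c=np.load(f'pics/{f}.npz',allow_pickle=True); q=c['rotation'].T@(np.array(p)-c['eye']); return c['cx']+c['fx']*q[0]/-q[2], c['cy']-c['fy']*q[1]/-q[2]
E
python3 - <<'E'
from h import *
a=snap('top','t0');b=snap('scene','s0')
print({k:v for k,v in a.items() if k!='pixels'});print({k:v for k,v in b.items() if k!='pixels'})
print(robot.get_obs(),robot.tip_extent)
E
```

```text
{'fx': 409.23094677744956, 'fy': 409.23094677744956, 'cx': 321.1406145328659, 'cy': 198.48439065378193, 'eye': array([ 0.50924662, -0.06055597,  1.08921509]), 'rotation': array([ 0.0108741 , -0.02741815, -0.6957357 ,  0.71769202])}
{'fx': 444.54397802871307, 'fy': 444.54397802871307, 'cx': 324.171175434194, 'cy': 194.50344050600685, 'eye': array([ 1.13043832, -0.50633722,  0.8389513 ]), 'rotation': array([0.33430295, 0.1648522 , 0.4058785 , 0.83446266])}
{'time': 0.1, 'q': array([ 1.01347966e+00,  5.28386332e-01,  1.43376508e+00,  7.64529258e-06,
        1.18143731e+00, -1.78467494e-01]), 'joint_velocities': array([-0.00096669, -0.00131923, -0.00027868, -0.00247572, -0.00087921,
       -0.00086278]), 'joint_torque': array([-3.59914270e-05, -4.40986705e+01, -1.77150947e+01,  6.34800503e-02,
        5.34526678e-02, -3.74446722e-05]), 'position': array([0.23075065, 0.5801262 , 0.22136434]), 'tool_rot': array([ 8.27602813e-01,  5.61313271e-01, -9.13737897e-04,  4.01452788e-04]), 'ft_force': array([ 0.00918689, -0.26466224, -0.26209345]), 'moment': array([-0.07911479,  0.04319068,  0.02623898]), 'grip_width': 0.08700208717581488} 0.022
```

View pics/t0.png

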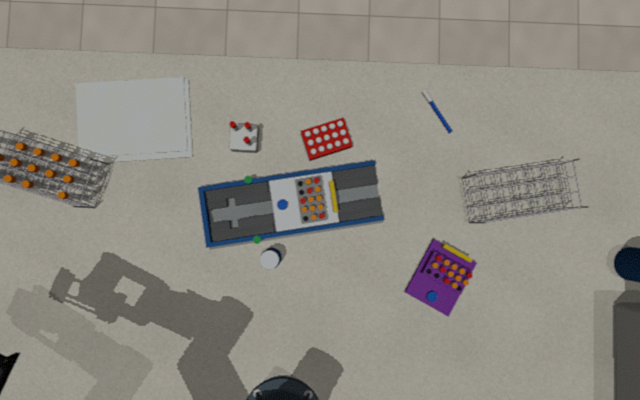

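View pics/s0.png

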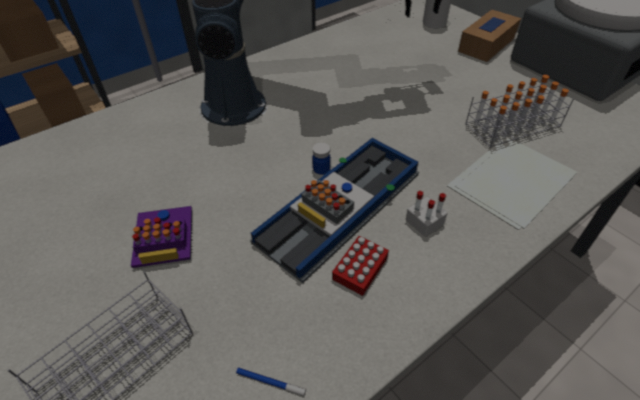

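The top view shows the station with the white carrier, yellow plate at (333,196), pad (282,204) and green dots (248,180) and (257,239). The purple look-alike at (441,277) isn't on the station. The white carrier on the rails is the one meant, and I'll confirm it in an enlarged crop.

```bash
sed -i "s/^import cv2.*/&\nfrom scipy.spatial.transform import Rotation as R/; s/c\['rotation'\]@/R.from_quat(c['rotation']).as_matrix()@/; s/c\['rotation'\]\.T@/R.from_quat(c['rotation']).as_matrix().T@/" h.py
python3 - <<'E'
from h import *
a=cv2.imread('pics/t0.png')[155:250,190:390]; b=cv2.imread('pics/s0.png')[130:275,245:425]
A=cv2.resize(a,None,fx=4,fy=4,interpolation=2); cv2.imwrite('pics/ct.png',A)
B=cv2.resize(b,None,fx=4,fy=4,interpolation=2); cv2.imwrite('pics/cs.png',B)
print(proj('t0',(0,0,0)),at_z('t0',333,196,.06))
E
```

```text
(np.float64(281.5492288382553), np.float64(416.9403149782489)) [ 0.57264332 -0.11351016  0.06      ]
```

View pics/ct.png

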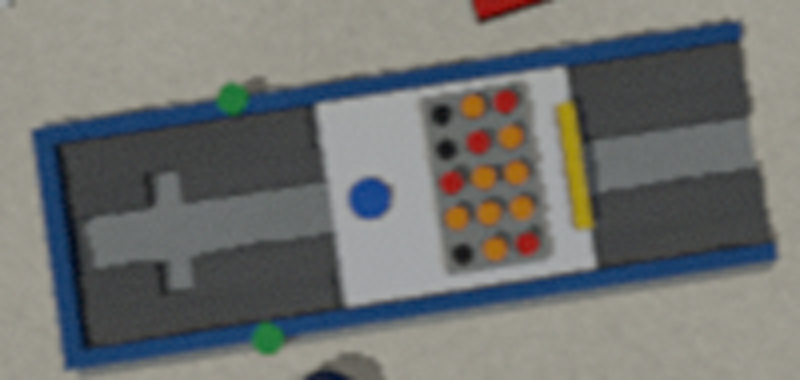

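View pics/cs.png

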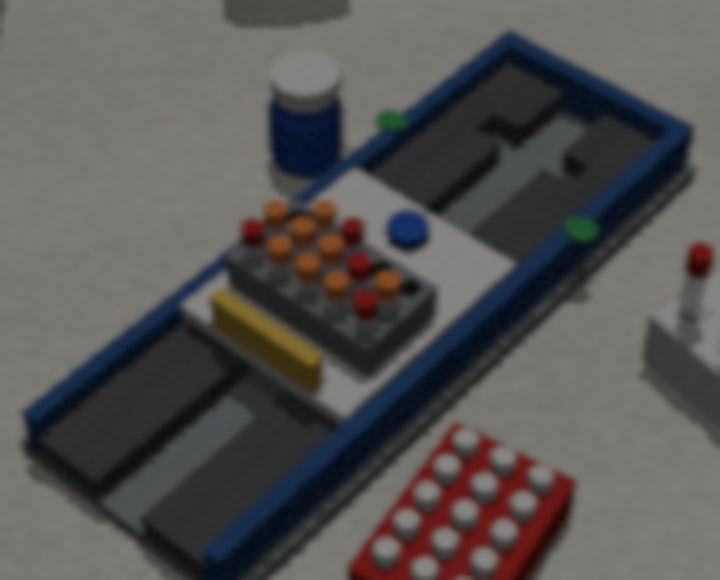

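The crops confirm it: white board, blue pad, yellow tail plate and open rails, with the dots ahead of it. In the top crop the pad is at (370,198), the plate's outer edge runs (574,102)–(592,226), and the dots are at (232,99) and (267,338). Next, triangulation.

Run:
```python
from h import *
np.set_printoptions(precision=4,suppress=True)
T=lambda u,v:('t0',190+u/4-.4,155+v/4-.4); S=lambda u,v:('s0',245+u/4-.4,130+v/4-.4)
P={}
for n,t,s in [('gfar',(232,99),(581,230)),('gnear',(267,338),(391,121)),('pad',(370,198),(407,228)),('plA',(566,104),(318,357)),('plB',(584,226),(213,298))]:
    P[n]=tri(T(*t),S(*s)); print(n,P[n],proj(*[T(*t)[0],P[n]])-np.array(T(*t)[1:]))
# rail guide outer corners, top view z=.044
for n,t in [('c1',(36,132)),('c2',(70,368)),('c3',(740,26)),('c4',(774,260))]: P[n]=at_z(*T(*t),.044); print(n,P[n])
for n,t,z in [('gfar',(232,99),.044),('gnear',(267,338),.044),('pad',(370,198),.057),('plA',(574,102),.072),('plB',(592,226),.072)]: print('z',n,at_z(*T(*t),z))
d=(P['c1']+P['c2']-P['c3']-P['c4'])/2; print('len',np.linalg.norm(d),'yaw(y axis from +y)',np.degrees(np.arctan2(-d[0],d[1])))
g=P['gnear']-P['gfar'];print('yaw dots',np.degrees(np.arctan2(-g[1],-g[0])))
o=robot.get_obs();print(R.from_quat(o['tool_rot']).as_matrix())
```

```text
gfar [0.6099 0.1059 0.0433] [-0.2583 -0.223 ]
gnear [0.4582 0.0771 0.0447] [-0.0946 -0.0753]
pad [0.5487 0.0146 0.0537] [-0.1259 -0.1019]
plA [ 0.6109 -0.1057  0.0744] [-0.4822 -0.3789]
plB [ 0.5342 -0.1212  0.0686] [0.2263 0.1679]
c1 [0.5841 0.2283 0.044 ]
c2 [0.4355 0.2001 0.044 ]
c3 [ 0.6672 -0.2191  0.044 ]
c4 [ 0.5172 -0.2444  0.044 ]
z gfar [0.6093 0.1051 0.044 ]
z gnear [0.458  0.0769 0.044 ]
z pad [0.5483 0.014  0.057 ]
z plA [ 0.6117 -0.112   0.072 ]
z plB [ 0.5346 -0.1254  0.072 ]
len 0.45351510585740007 yaw(y axis from +y) 10.465151480835242
yaw dots 10.754921354479333
[[ 0.3699  0.9291 -0.0011]
 [ 0.9291 -0.3699 -0.0017]
 [-0.002  -0.0004 -1.    ]]
```

Emit:
carry_out([
  [[2,-4.2,0],-5.8,0.65],
  [[2,-4.2,0],-5.8,0.65],
  [[2,-4.2,0],-5.8,0.65],
  [[2,-4.2,0],-5.8,0.65],
  [[2,-4.2,0],-5.8,0.65],
  [[2,-4.2,0],-5.8,0.65],
  [[2,-4.2,0],-5.8,0.65],
  [[2,-4.2,0],-5.8,0.65],
  [[2,-4.2,0],-5.8,0.65],
  [[2,-4.2,0],-5.8,0.65],
])

```text
time: 1.1
position: [0.4309, 0.1492, 0.2182]
tool_rot: [0.997, 0.076, -0.001, -0.0]
ft_force: [1.0, 1.1, 0.8]
grip_width: 0.0305
```

Emit:
carry_out([
  [[2,-4,0],1,0.65],
  [[2,-4,0],0,0.65],
  [[2,-4,0],0,0.65],
  [[2,-4,0],0,0.65],
  [[2,-4,0],0,0.65],
  [[2,-4,0],0,0.65],
  [[2,-4,0],0,0.65],
  [[0.5,-2,0],0,0.65],
  [[0,0,0],0,0.65],
])

```text
time: 2.0
position: [0.5798, -0.1704, 0.2154]
tool_rot: [0.997, 0.079, -0.002, -0.001]
ft_force: [0.3, 0.9, -0.5]
grip_width: 0.0304
```

Run:
```python
from h import *
snap('wrist','w1'); o=robot.get_obs(); print(o['position'],o['ft_force'],np.degrees(R.from_quat(o['tool_rot']).as_matrix()[:,0]))
d=np.array([-.182,.983]);print(o['position'][:2])
```

```text
[ 0.57919556 -0.16883814  0.21528413] [ 0.31824271  0.25114131 -0.32535354] [56.57182102  9.07479983 -0.28883301]
[ 0.57919556 -0.16883814]
```

View pics/w1.png

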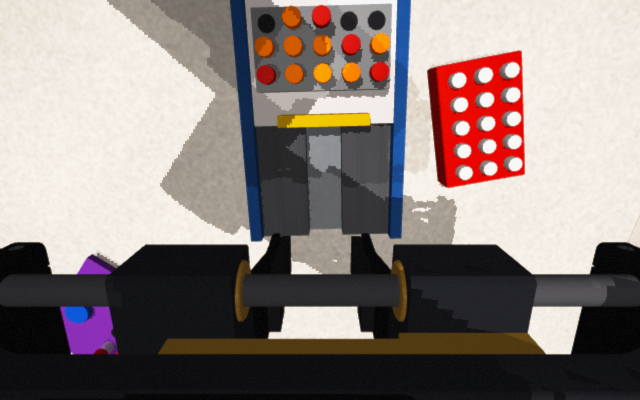

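The wrist view shows the yellow plate (outer top edge about (278,127)–(370,125)) between the guides, with clear rails behind it.

Run:
```python
from h import *
np.set_printoptions(precision=4,suppress=True)
a=at_z('w1',278,126.5,.072);b=at_z('w1',370,124.5,.072);m=(a+b)/2;print(a,b,m)
print(tri(('t0',338-.4,211.1),('w1',278,126)),tri(('t0',333.1,180.1),('w1',370,124)))
p=robot.get_obs()['position'][:2]; d=np.array([-.182,.983]);n=np.array([.983,.182]); v=m[:2]-p
print('ahead',v@d,'side',v@n)
```

```text
[ 0.535  -0.1237  0.072 ] [ 0.6134 -0.1094  0.072 ] [ 0.5742 -0.1166  0.072 ]
[ 0.5346 -0.1248  0.0666] [ 0.6068 -0.1083  0.1188]
ahead 0.05228110067616426 side 0.004625350925681167
```

Emit:
carry_out([
  [[0.5,0,-2.5],1.3,0.65],
  [[0,0,-2.5],0,0.65],
  [[0,0,-2.5],0,0.65],
  [[0,0,-2.5],0,0.65],
  [[0,0,-2.5],0,0.65],
  [[0,0,-1.5],0,0.65],
  [[0,0,-0.6],0,0.65],
  [[0,0,0],0,0.65],
])

```text
time: 2.85
position: [0.5751, -0.1488, 0.0664]
tool_rot: [0.995, 0.097, -0.007, -0.007]
ft_force: [-0.3, -0.8, -0.4]
grip_width: 0.0305
```

Emit:
carry_out([
  [[0.2,0.2,0],0,0.65],
  [[0.1,0.4,0],0,0.65],
  [[0.1,0.4,0],0,0.65],
  [[-0.07,0.4,0],0,0.65],
  [[-0.07,0.4,0],0,0.65],
])

```text
time: 3.35
position: [0.5798, -0.1285, 0.0704]
tool_rot: [0.995, 0.098, -0.005, -0.006]
ft_force: [0.4, -0.0, 0.4]
grip_width: 0.0305
```

Run:
```python
from h import *
o=robot.get_obs(); print(o['position'],o['ft_force'],R.from_quat(o['tool_rot']).as_matrix())
```

```text
[ 0.57975085 -0.12851848  0.07041521] [ 0.43306759 -0.00736597  0.36738521] [[ 0.98069936  0.19524487 -0.01040196]
 [ 0.19535582 -0.98067078  0.01099679]
 [-0.00805383 -0.01281663 -0.99988543]]
```

Emit:
carry_out([
  [[-0.1,0.4,-0.3],0,0.65],
  [[-0.1,0.4,-0.2],0,0.65],
  [[-0.1,0.4,-0.1],0,0.65],
  [[-0.08,0.4,-0.1],0,0.65],
  [[-0.08,0.4,-0.05],0,0.65],
  [[-0.08,0.4,-0.05],0,0.65],
])

```text
time: 3.95
position: [0.5769, -0.1059, 0.0638]
tool_rot: [0.995, 0.098, -0.001, -0.003]
ft_force: [0.9, -2.8, 1.4]
grip_width: 0.0303
```

Emit:
carry_out([
  [[-0.08,0.4,0],0,0.65],
  [[-0.08,0.4,0],0,0.65],
  [[-0.08,0.4,0],0,0.65],
  [[-0.08,0.4,0],0,0.65],
  [[-0.08,0.4,0],0,0.65],
  [[-0.08,0.4,0],0,0.65],
  [[-0.08,0.4,0],0,0.65],
  [[-0.08,0.4,0],0,0.65],
  [[-0.08,0.4,0],0,0.65],
  [[-0.08,0.4,0],0,0.65],
])

```text
time: 4.95
position: [0.5681, -0.0622, 0.0637]
tool_rot: [0.995, 0.098, -0.001, -0.003]
ft_force: [0.4, -2.8, 1.8]
grip_width: 0.0307
```

Emit:
carry_out([
  [[-0.08,0.4,0],0,0.65],
  [[-0.08,0.4,0],0,0.65],
  [[-0.08,0.4,0],0,0.65],
  [[-0.08,0.4,0],0,0.65],
  [[-0.08,0.4,0],0,0.65],
  [[-0.08,0.4,0],0,0.65],
  [[-0.08,0.4,0],0,0.65],
  [[-0.08,0.4,0],0,0.65],
  [[-0.08,0.4,0],0,0.65],
  [[-0.08,0.4,0],0,0.65],
])

```text
time: 5.95
position: [0.5595, -0.0185, 0.0637]
tool_rot: [0.995, 0.098, -0.001, -0.003]
ft_force: [0.7, -2.3, 1.9]
grip_width: 0.0304
```

Nearly there, so I'm using slower, short batches to feel the drop.

Emit:
carry_out([
  [[-0.06,0.3,0],0,0.65],
  [[-0.06,0.3,0],0,0.65],
  [[-0.06,0.3,0],0,0.65],
  [[-0.06,0.3,0],0,0.65],
])

```text
time: 6.35
position: [0.5569, -0.0053, 0.0637]
tool_rot: [0.995, 0.098, -0.001, -0.003]
ft_force: [0.4, -2.3, 1.4]
grip_width: 0.0306
```

Emit:
carry_out([
  [[-0.05,0.25,0],0,0.65],
  [[-0.05,0.25,0],0,0.65],
])

```text
time: 6.55
position: [0.5558, 0.0003, 0.0636]
tool_rot: [0.995, 0.098, -0.001, -0.003]
ft_force: [0.3, -1.4, -0.7]
grip_width: 0.0302
```

Emit:
carry_out([
  [[-0.03,0.15,0],0,0.65],
])

```text
time: 6.65
position: [0.5549, 0.0023, 0.0634]
tool_rot: [0.995, 0.098, -0.002, -0.003]
ft_force: [-0.2, -1.3, 0.8]
grip_width: 0.0304
```

Emit:
carry_out([
  [[-0.03,0.15,0],0,0.65],
])

```text
time: 6.75
position: [0.5545, 0.0039, 0.0633]
tool_rot: [0.995, 0.098, -0.002, -0.003]
ft_force: [0.5, -1.8, 1.4]
grip_width: 0.0304
```

Run:
```python
from h import *
snap('scene','s1');snap('top','t1')
a=cv2.imread('pics/t1.png')[155:250,190:390]; b=cv2.imread('pics/s1.png')[130:230,290:425]
A=cv2.resize(a,(560,266),interpolation=2); B=cv2.resize(b,(400,296),interpolation=2)
B=cv2.resize(b,(432,320),interpolation=2)
O=np.zeros((590,560,3),np.uint8);O[:266]=A;O[270:590,:432]=B;cv2.imwrite('pics/c1.png',O)
print(robot.get_obs()['ft_force'],robot.get_obs()['position'])
```

```text
[-0.14768297 -0.9103232   0.29223951] [0.55430549 0.00416923 0.06329841]
```

View pics/c1.png

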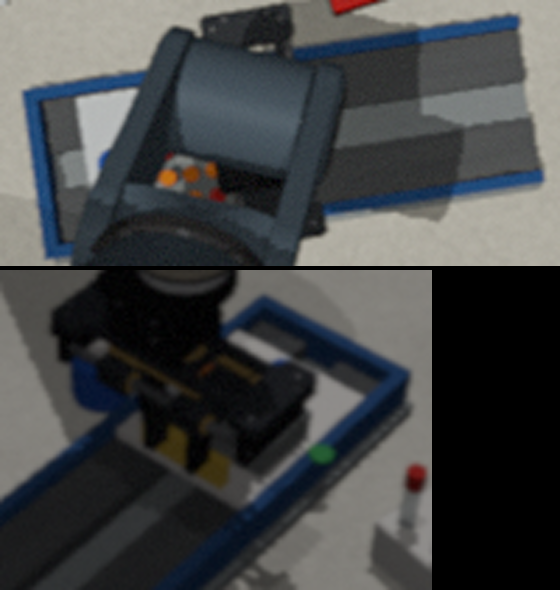

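The top crop shows the board's front edge at about (78,97)–(86,160), close to the end stop. I'll compare it with where home would put it.

Run:
```python
from h import *
np.set_printoptions(precision=4,suppress=True)
d=np.array([-.184,.983]);n=np.array([.983,.184]);H=np.array([.5337,.091])
for z in(.040,.047):
  for s in (0,.008,.016):
    c=H+d*(.08+s)
    q=[proj('t1',[*(c+n*k),z]) for k in(.065,0.0)]
    print(z,s,[((u+.4-190)*2.8,(v+.4-155)*2.8) for u,v in q])
# board right-hand side in scene: corners
  for z in (.04,.047): print('scene',z,[((proj('s1',[*(H+n*.065+d*k),z])[0]+.4-290)*3.2,(proj('s1',[*(H+n*.065+d*k),z])[1]+.4-130)*3.2+270) for k in(-.08,.08)])
```

```text
0.04 0 [(np.float64(77.8360404289229), np.float64(95.76507717606725)), (np.float64(87.9396067947091), np.float64(166.17457192609214))]
0.04 0.008 [(np.float64(69.1047320552338), np.float64(97.09537117183693)), (np.float64(79.18389322137557), np.float64(167.5263551013065))]
0.04 0.016 [(np.float64(60.36912273582664), np.float64(98.42632045568259)), (np.float64(70.4238533892833), np.float64(168.87880620195634))]
scene 0.04 [(np.float64(243.93656098833708), np.float64(506.0130948008894)), (np.float64(363.26873788610067), np.float64(398.03773060298704))]
scene 0.047 [(np.float64(244.52584861043889), np.float64(499.7682193472732)), (np.float64(364.3347890571324), np.float64(391.76810845592144))]
0.047 0 [(np.float64(76.06935843296954), np.float64(95.1676939286462)), (np.float64(86.2356118627539), np.float64(166.0503662570499))]
0.047 0.008 [(np.float64(67.2788723552395), np.float64(96.5067893739895)), (np.float64(77.42038792438842), np.float64(167.41124085819382))]
0.047 0.016 [(np.float64(58.48402704362423), np.float64(97.84654888161441)), (np.float64(68.60077892191406), np.float64(168.77279241574996))]
scene 0.04 [(np.float64(243.93656098833708), np.float64(506.0130948008894)), (np.float64(363.26873788610067), np.float64(398.03773060298704))]
scene 0.047 [(np.float64(244.52584861043889), np.float64(499.7682193472732)), (np.float64(364.3347890571324), np.float64(391.76810845592144))]
```

The carrier is at home within about 2 mm. I'll check that the notch walls resist with millimetre steps.

Emit:
carry_out([
  [[-0.02,0.1,0],0,0.65],
])

```text
time: 6.95
position: [0.5542, 0.005, 0.0633]
tool_rot: [0.995, 0.098, -0.002, -0.003]
ft_force: [0.6, -4.9, 0.6]
grip_width: 0.0305
```

Resistance rose to 4.9 N with almost no motion, more than the 1.3–2.9 N of sliding, so the walls are engaged. Backing off, rising and closing the fingers.

Emit:
carry_out([
  [[0.2,-1,0],0,0.65],
  [[0.4,-2,0],0,0.65],
  [[0,-0.5,3],0,0.65],
  [[0,0,4],0,1],
  [[0,0,4],0,1],
  [[0,1,2],0,1],
  [[-0.5,3,0],0,1],
  [[-0.5,3,0],0,1],
  [[-0.5,2,0],0,1],
  [[0,0,0],0,1],
])

```text
time: 7.95
position: [0.5393, 0.0589, 0.1958]
tool_rot: [0.995, 0.095, -0.008, -0.008]
ft_force: [-0.0, -0.3, 0.4]
grip_width: 0.0006
```

Run:
```python
from h import *
snap('wrist','w2'); snap('top','t2');snap('scene','s2')
b=cv2.imread('pics/s2.png')[130:230,290:425]
O=np.zeros((560,640,3),np.uint8);O[:240]=cv2.imread('pics/w2.png')[:240];O[240:]=cv2.resize(b,(432,320),interpolation=2).copy() if 0 else 0
O[240:,:432]=cv2.resize(b,(432,320),interpolation=2);cv2.imwrite('pics/c2.png',O)
o=robot.get_obs();print(o['position'],o['ft_force'],o['tool_rot'],o['grip_width'])
```

```text
[0.54094553 0.05635044 0.19573892] [0.50289941 0.22585911 0.26074412] [ 0.99558287  0.09328444 -0.00739795 -0.00761746] 0.0007180976755881889
```

View pics/c2.png

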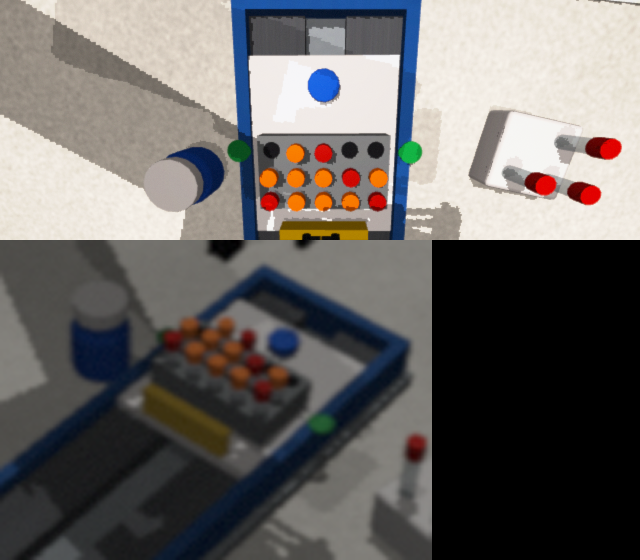

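The wrist view has the carrier between the green dots, pad at (323,85). In the scene crop the pad is at (284,342).

Run:
```python
from h import *
np.set_printoptions(precision=4,suppress=True)
s=('s2',290+284/3.2-.4,130+102/3.2-.4)
P=tri(('w2',323,85),s);print('tri',P,'at .05',at_z('w2',323,85,.05),at_z(*s,.05))
# seated pad predicted vs. unseated in scene image
for z in(.05,.057):
  q=proj('s2',[.5237,.1451,z]);print(z,(q[0]+.4-290)*3.2,(q[1]+.4-130)*3.2+240)
for f,l in(('w2',[(238,151),(411,152)]),):
  print([at_z(f,*p,.044) for p in l])
o=robot.get_obs();print(o['position'],R.from_quat(o['tool_rot']).as_matrix()[:,2])
```

```text
tri [0.523  0.1477 0.0453] at .05 [0.5229 0.1473 0.05  ] [0.5268 0.144  0.05  ]
0.05 282.3817034533262 339.5000010120081
0.057 283.09027900196673 333.1588839843701
[array([0.4576, 0.0768, 0.044 ]), array([0.6121, 0.1059, 0.044 ])]
[0.5409 0.0564 0.1957] [-0.0162  0.0138 -0.9998]
```

Emit:
carry_out([
  [[-0.5,2.5,0],0,1],
  [[-0.5,2.5,-1],0,1],
  [[-0.4,2,-2],0,1],
  [[-0.3,1,-2],0,1],
  [[0,0,-2],0,1],
  [[0,0,-1],0,1],
  [[0,0,0],0,1],
])

```text
time: 8.8
position: [0.5284, 0.1301, 0.1126]
tool_rot: [0.996, 0.087, -0.006, -0.007]
ft_force: [0.0, -0.2, -0.2]
grip_width: 0.0006
```

Emit:
carry_out([
  [[-0.3,0.8,-0.5],0,1],
  [[-0.25,0.8,-0.5],0,1],
  [[0,0,-0.8],0,1],
  [[0,0,-0.6],0,1],
  [[0,0,0],0,1],
])

```text
time: 9.3
position: [0.5249, 0.146, 0.0888]
tool_rot: [0.996, 0.086, -0.004, -0.007]
ft_force: [-0.4, 0.5, 0.3]
grip_width: 0.0004
```

Within 2 mm of the pad centre, so I'm descending onto it.

Emit:
carry_out([
  [[-0.1,0.05,-0.5],0,1],
  [[0,0,-0.4],0,1],
  [[0,0,-0.3],0,1],
  [[0,0,-0.15],0,1],
  [[0,0,0],0,1],
])

```text
time: 9.8
position: [0.5243, 0.1464, 0.0744]
tool_rot: [0.996, 0.086, -0.003, -0.007]
ft_force: [-0.3, -0.2, -0.3]
grip_width: 0.0004
```

Emit:
carry_out([
  [[0,0,-0.1],0,1],
  [[0,0,-0.1],0,1],
])

```text
time: 10.0
position: [0.5246, 0.1464, 0.0725]
tool_rot: [0.996, 0.086, -0.003, -0.007]
ft_force: [-1.0, -0.3, 0.1]
grip_width: 0.0006
```

Emit:
carry_out([
  [[0,0,-0.07],0,1],
])

```text
time: 10.1
position: [0.5247, 0.1463, 0.0718]
tool_rot: [0.996, 0.086, -0.003, -0.007]
ft_force: [-0.1, -0.3, 1.3]
grip_width: 0.0007
```

Emit:
carry_out([
  [[0,0,-0.05],0,1],
])

```text
time: 10.2
position: [0.5248, 0.1463, 0.0713]
tool_rot: [0.996, 0.086, -0.003, -0.007]
ft_force: [0.1, -0.5, -0.6]
grip_width: 0.0004
```

Emit:
carry_out([
  [[0,0,-0.06],0,1],
])

```text
time: 10.3
position: [0.5248, 0.1463, 0.0707]
tool_rot: [0.996, 0.086, -0.002, -0.007]
ft_force: [-0.1, -0.4, -0.4]
grip_width: 0.0003
```

Emit:
carry_out([
  [[0,0,-0.06],0,1],
])

```text
time: 10.4
position: [0.5248, 0.1463, 0.0702]
tool_rot: [0.996, 0.086, -0.002, -0.007]
ft_force: [0.6, 0.4, 0.5]
grip_width: 0.0002
```

Emit:
carry_out([
  [[0,0,-0.06],0,1],
])

```text
time: 10.5
position: [0.5248, 0.1463, 0.0695]
tool_rot: [0.996, 0.086, -0.002, -0.007]
ft_force: [0.3, 0.2, 0.4]
grip_width: 0.0003
```

Emit:
carry_out([
  [[0,0,-0.06],0,1],
])

```text
time: 10.6
position: [0.5249, 0.1463, 0.0689]
tool_rot: [0.996, 0.086, -0.002, -0.007]
ft_force: [-0.7, 0.0, -0.1]
grip_width: 0.0005
```

Run:
```python
from h import *
snap('scene','s3');snap('wrist','w3')
b=cv2.imread('pics/s3.png')[130:230,290:425]
O=np.zeros((560,640,3),np.uint8);O[:240]=cv2.imread('pics/w3.png')[160:400]
O[240:,:432]=cv2.resize(b,(432,320),interpolation=2);cv2.imwrite('pics/c3.png',O)
o=robot.get_obs();print(o['position'],o['ft_force'])
```

```text
[0.52480303 0.1463391  0.06884788] [-0.55985598  0.67339378 -0.56861218]
```

View pics/c3.png

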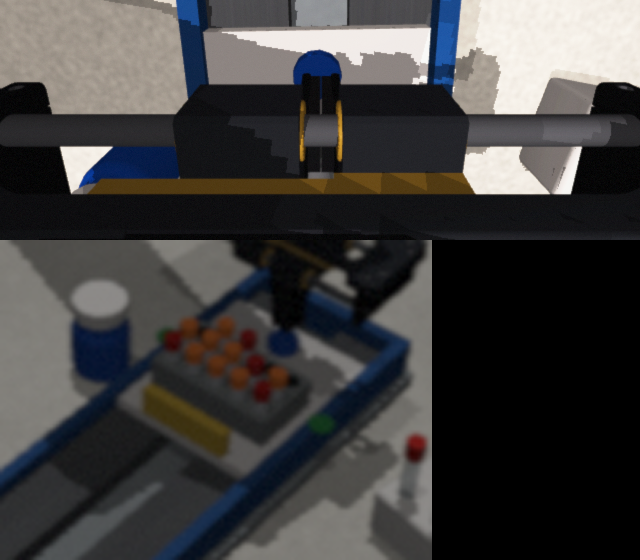

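The fingertips stand over the pad without touching yet (scene crop: tips (288,328), pad (284,343)). Continuing down.

Emit:
carry_out([
  [[-0.1,0,-0.08],0,1],
])

```text
time: 10.8
position: [0.524, 0.1463, 0.0681]
tool_rot: [0.996, 0.086, -0.002, -0.007]
ft_force: [0.4, 0.3, 0.6]
grip_width: 0.0003
```

Emit:
carry_out([
  [[0,0,-0.07],0,1],
])

```text
time: 10.9
position: [0.5238, 0.1463, 0.0673]
tool_rot: [0.996, 0.086, -0.002, -0.007]
ft_force: [-0.5, 0.1, -0.0]
grip_width: 0.0005
```

Emit:
carry_out([
  [[0,0,-0.07],0,1],
])

```text
time: 11.0
position: [0.5238, 0.1463, 0.0666]
tool_rot: [0.996, 0.086, -0.002, -0.007]
ft_force: [-0.9, 0.7, -0.5]
grip_width: 0.0002
```

Emit:
carry_out([
  [[0,0,-0.07],0,1],
])

```text
time: 11.1
position: [0.5237, 0.1464, 0.0658]
tool_rot: [0.996, 0.086, -0.002, -0.007]
ft_force: [0.2, 0.9, -0.6]
grip_width: 0.0002
```

Emit:
carry_out([
  [[0,0,-0.07],0,1],
])

```text
time: 11.2
position: [0.5237, 0.1464, 0.065]
tool_rot: [0.996, 0.086, -0.002, -0.007]
ft_force: [0.4, -0.1, 0.3]
grip_width: 0.0007
```

Run:
```python
from h import *
snap('scene','s4');snap('wrist','w4')
b=cv2.imread('pics/s4.png')[130:190,335:425]; w=cv2.imread('pics/w4.png')[190:290,220:420]
O=np.zeros((600,600,3),np.uint8);O[:300]=cv2.resize(w,(600,300),interpolation=2)
O[300:,:450]=cv2.resize(b,(450,300),interpolation=2);cv2.imwrite('pics/c4.png',O)
for z in(.043,.05):
  q=proj('s4',[.5237,.1464,z]);print('tip s',z,(q[0]-335)*5,(q[1]-130)*5+300)
  q=proj('w4',[.5237,.1464,z]);print('tip w',z,(q[0]-220)*3,(q[1]-190)*3)
```

```text
tip s 0.043 214.9226300448069 462.2745811846235
tip w 0.043 299.3058901459353 142.27932048875417
tip s 0.05 216.02751953601626 452.4515159908516
tip w 0.05 299.1046709993821 156.42364973079987
```

View pics/c4.png

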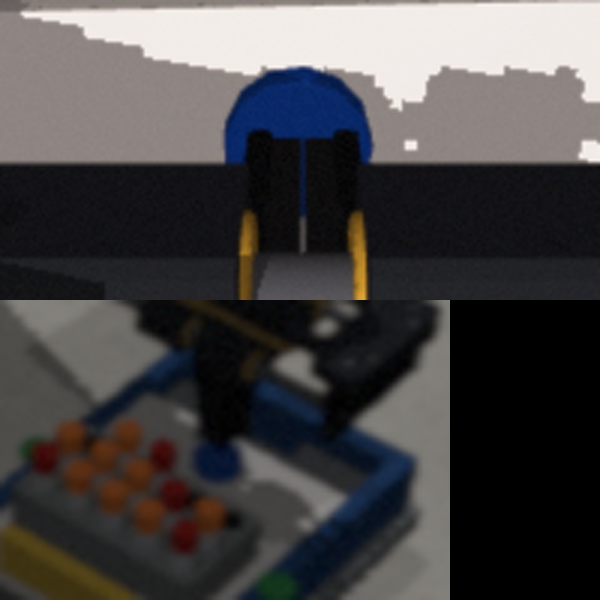

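The fingers are centred over the pad but still above it, so the real tips stand higher than the nominal extent. Continuing on force.

Emit:
carry_out([
  [[0,0,-0.08],0,1],
])

```text
time: 11.4
position: [0.5238, 0.1464, 0.0642]
tool_rot: [0.996, 0.086, -0.002, -0.007]
ft_force: [0.7, 0.2, 0.2]
grip_width: 0.0005
```

Emit:
carry_out([
  [[0,0,-0.08],0,1],
])

```text
time: 11.5
position: [0.5238, 0.1464, 0.0634]
tool_rot: [0.996, 0.086, -0.002, -0.007]
ft_force: [0.5, -0.1, -1.0]
grip_width: 0.0004
```

Emit:
carry_out([
  [[0,0,-0.08],0,1],
])

```text
time: 11.6
position: [0.5238, 0.1464, 0.0625]
tool_rot: [0.996, 0.086, -0.002, -0.007]
ft_force: [-0.1, -0.1, -0.5]
grip_width: 0.0002
```

Emit:
carry_out([
  [[0,0,-0.07],0,1],
  [[0,0,-0.06],0,1],
])

```text
time: 11.8
position: [0.5238, 0.1464, 0.061]
tool_rot: [0.996, 0.086, -0.002, -0.007]
ft_force: [-0.1, 0.4, 0.3]
grip_width: 0.0007
```

Emit:
carry_out([
  [[0,0,-0.06],0,1],
  [[0,0,-0.06],0,1],
])

```text
time: 12.0
position: [0.5238, 0.1464, 0.0597]
tool_rot: [0.996, 0.086, -0.002, -0.007]
ft_force: [0.9, -0.6, -1.0]
grip_width: 0.0001
```

Emit:
carry_out([
  [[0,0,-0.06],0,1],
  [[0,0,-0.06],0,1],
])

```text
time: 12.2
position: [0.5238, 0.1464, 0.0584]
tool_rot: [0.996, 0.086, -0.002, -0.007]
ft_force: [0.2, 0.2, -0.1]
grip_width: 0.0006
```

Emit:
carry_out([
  [[0,0,-0.06],0,1],
  [[0,0,-0.06],0,1],
])

```text
time: 12.4
position: [0.5238, 0.1464, 0.0571]
tool_rot: [0.996, 0.086, -0.002, -0.007]
ft_force: [-0.5, 0.1, -0.0]
grip_width: 0.0002
```

Run:
```python
from h import *
snap('scene','s5');snap('wrist','w5')
b=cv2.imread('pics/s5.png')[130:190,335:425]; w=cv2.imread('pics/w5.png')[190:290,220:420]
O=np.zeros((700,600,3),np.uint8);O[:200]=cv2.resize(w,(400,200),interpolation=2).repeat(1,0) if 0 else cv2.copyMakeBorder(cv2.resize(w,(400,200),interpolation=2),0,0,0,200,0)
O=O[:600];O[200:,:600]=cv2.resize(b,(600,400),interpolation=2);cv2.imwrite('pics/c5.png',O)
for z in(.036,.05,.06):
  q=proj('s5',[.5237,.1464,z]);print('tip s',z,(q[0]-335)*6.67,(q[1]-130)*6.67+200)
print(robot.get_obs()['ft_force'],robot.get_obs()['joint_torque'])
```

```text
tip s 0.036 285.2454063008044 429.4667693093834
tip s 0.05 288.18071106104566 403.37032233179605
tip s 0.06 290.30839049246447 384.45410135896395
[-0.53907549  0.31158318  0.18159478] [-3.17700542e-03 -4.17192793e+01 -9.27029729e+00  7.68667529e-02
  5.79189858e-02  1.80834377e-04]
```

View pics/c5.png

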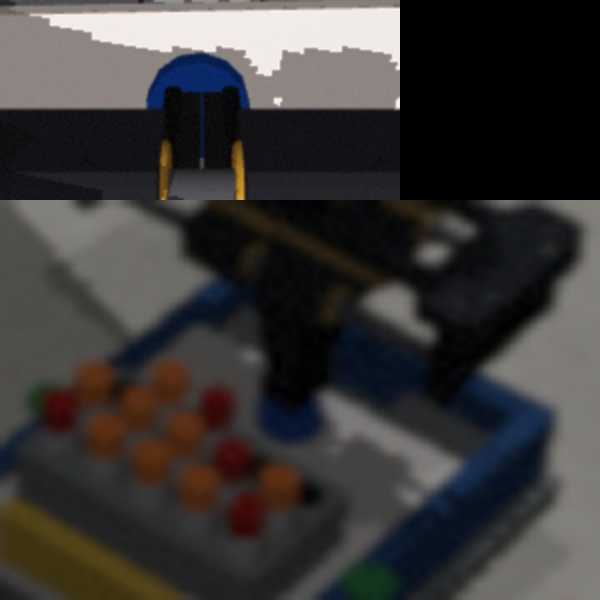

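The tips (295,403) are now just over the pad top, at about z = 50 mm in the image, so contact is close. Small single steps from here.

Emit:
carry_out([
  [[0,0,-0.07],0,1],
])

```text
time: 12.6
position: [0.5238, 0.1463, 0.0564]
tool_rot: [0.996, 0.086, -0.002, -0.007]
ft_force: [-0.5, -0.3, -1.0]
grip_width: 0.0004
```

Emit:
carry_out([
  [[0,0,-0.07],0,1],
])

```text
time: 12.7
position: [0.5238, 0.1464, 0.0557]
tool_rot: [0.996, 0.086, -0.002, -0.007]
ft_force: [0.3, 0.2, 0.4]
grip_width: 0.0005
```

Emit:
carry_out([
  [[0,0,-0.07],0,1],
])

```text
time: 12.8
position: [0.5238, 0.1464, 0.0549]
tool_rot: [0.996, 0.086, -0.002, -0.007]
ft_force: [-0.3, -1.0, 0.4]
grip_width: 0.0003
```

Emit:
carry_out([
  [[0,0,-0.07],0,1],
])

```text
time: 12.9
position: [0.5238, 0.1464, 0.0541]
tool_rot: [0.996, 0.086, -0.002, -0.007]
ft_force: [0.4, -0.1, -0.0]
grip_width: 0.0005
```

Emit:
carry_out([
  [[0,0,-0.07],0,1],
  [[0,0,-0.07],0,1],
])

```text
time: 13.1
position: [0.5238, 0.1463, 0.0526]
tool_rot: [0.996, 0.086, -0.002, -0.007]
ft_force: [-0.3, -0.0, 0.3]
grip_width: 0.0007
```

Emit:
carry_out([
  [[0,0,-0.07],0,1],
  [[0,0,-0.07],0,1],
])

```text
time: 13.3
position: [0.5238, 0.1464, 0.0511]
tool_rot: [0.996, 0.086, -0.002, -0.007]
ft_force: [-0.5, -0.0, -1.3]
grip_width: 0.0001
```

Emit:
carry_out([
  [[0,0,-0.07],0,1],
  [[0,0,-0.07],0,1],
])

```text
time: 13.5
position: [0.5238, 0.1464, 0.0501]
tool_rot: [0.996, 0.086, -0.002, -0.007]
ft_force: [-2.7, -0.1, 10.2]
grip_width: 0.0004
```

Run:
```python
from h import *
snap('scene','s6');b=cv2.imread('pics/s6.png')
# compare the wrist camera pose (from calibration) to the reported TCP in each saved wrist picture
for f in('w1','w2','w5'):
  c=np.load(f'pics/{f}.npz');print(f,c['eye'])
cv2.imwrite('pics/c6.png',cv2.resize(b[110:200,320:440],(800,600),interpolation=2)); o=robot.get_obs();print(o['position'],o['ft_force'])
# gripper body ends, both at nominal and +15mm
```

```text
w1 [ 0.56902186 -0.09562221  0.37787912]
w2 [0.52837493 0.13105029 0.35946972]
w5 [0.51211639 0.21913046 0.22034332]
[0.52384992 0.14636083 0.05018331] [-0.82988875 -0.2262002   3.98342003]
```

View pics/c6.png

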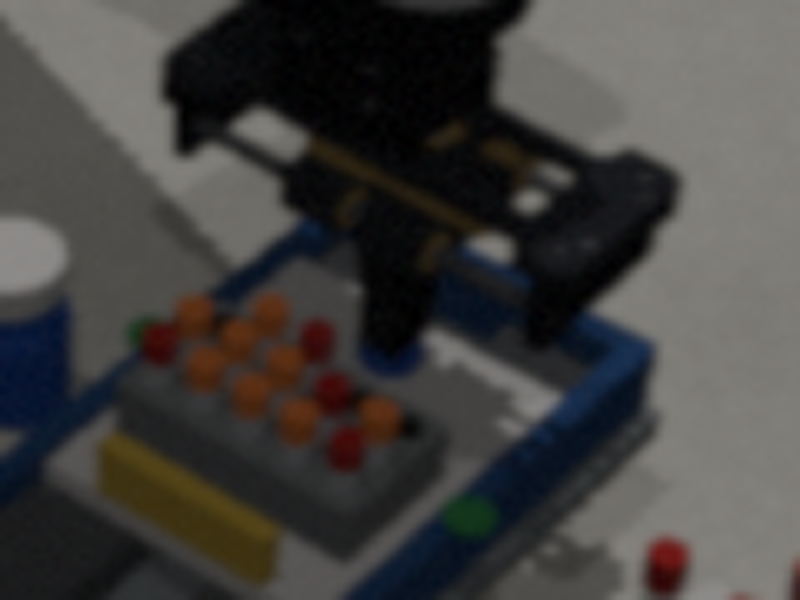

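A 10 N peak settled to 4.0 N. I'll check from the moment that the contact is at the fingertips.

Run:
```python
from h import *
np.set_printoptions(precision=3,suppress=True)
o=robot.get_obs();F=o['ft_force'];M=o['moment'];print(F,M, 'arm y,-x (m):',M[0]/F[2],-M[1]/F[2])
n=np.array([.985,.173]);p=o['position']
for k in(-.095,.095):
  for h in(.048,.07): q=proj('s6',[p[0]+n[0]*k,p[1]+n[1]*k,p[2]+h]);print(k,h,(q[0]-320)*6.67,(q[1]-110)*6.67)
for z in (.028,.04,.05,.06): q=proj('s6',[p[0],p[1],z]);print(z,(q[0]-320)*6.67,(q[1]-110)*6.67)
q=proj('s6',[p[0]+n[0]*.0,p[1],p[2]+.048]);print('bodyc',(q[0]-320)*6.67,(q[1]-110)*6.67)
```

```text
[-0.83  -0.226  3.983] [-0.18   0.192 -0.048] arm y,-x (m): -0.045192410195342696 -0.04817662015192444
-0.095 0.048 208.81457851262556 141.38642172016597
-0.095 0.07 211.060004851986 97.14282436998992
0.095 0.048 604.3077116507931 354.1661108808154
0.095 0.07 612.5368590007938 309.4351227502778
0.028 383.82256805309896 377.8199056427929
0.04 386.31265585712106 355.6952681581271
0.05 388.4157131725944 337.0094287916719
0.06 390.54471272661874 318.0930904755232
bodyc 398.9213498856103 243.66597180769338
```

Run:
```python
from h import *
np.set_printoptions(precision=3,suppress=True)
L=[]
for i in range(10):
    c=cams.camera('wrist'); o=robot.get_obs();L.append(np.r_[o['ft_force'],o['moment']])
L=np.array(L);print(L.mean(0),L.std(0)); np.save('press.npy',L.mean(0))
p=o['position'];print(p);n=np.array([.985,.173]);d=np.array([-.173,.985])
for k in(-.06,-.03,0,.03): q=np.r_[p[:2]+n*k-d*.0375,p[2]+.048]; u=proj('s6',q);print('body -y edge',k,(u[0]-320)*6.67,(u[1]-110)*6.67)
cv2.imwrite('pics/w7.png',c['pixels'][:,:,::-1])
```

```text
[-1.249 -0.133  5.272 -0.135  0.255 -0.01 ] [0.54  0.261 0.46  0.024 0.036 0.039]
[0.524 0.146 0.05 ]
body -y edge -0.06 216.69882384530456 223.76319881891013
body -y edge -0.03 277.10596702665015 257.22057635672815
body -y edge 0 339.0122506145294 291.5082746798386
body -y edge 0.03 402.4741826559431 326.65759159447475
```

Emit:
carry_out([
  [[0,0,0.3],0,1],
  [[0,0,0.7],0,1],
  [[0,0,0],0,1],
])

```text
time: 14.35
position: [0.524, 0.1464, 0.0607]
tool_rot: [0.996, 0.086, -0.002, -0.007]
ft_force: [0.2, 0.1, 0.9]
grip_width: 0.0004
```

Run:
```python
from h import *
np.set_printoptions(precision=3,suppress=True)
L=[]
for i in range(10):
    c=cams.camera('wrist'); o=robot.get_obs();L.append(np.r_[o['ft_force'],o['moment']])
L=np.array(L);m=L.mean(0);print(m,L.std(0)); D=np.load('press.npy')-m;F,M=D[:3],D[3:];print('dF',F,'dM',M,o['position'])
for rz in(0,-.02,-.1,-.2): print(rz,'ry',(M[0]+rz*F[1])/F[2],'rx',(rz*F[0]-M[1])/F[2])
```

```text
[-0.035 -0.035  0.029 -0.075  0.032 -0.005] [0.319 0.427 0.353 0.027 0.045 0.036]
dF [-1.214 -0.098  5.243] dM [-0.061  0.223 -0.006] [0.523 0.146 0.06 ]
0 ry -0.011586006228758024 rx -0.04247884785172728
-0.02 ry -0.011213412162130409 rx -0.037848115937537105
-0.1 ry -0.009723035895619946 rx -0.019325188280776395
-0.2 ry -0.007860065562481868 rx 0.0038284712901744925
```

A steady 5.2 N was held for 0.5 s, and the moment puts the contact within about 1 cm of the tool axis. That means fingertips on the pad, not the body. Moving clear, up and then back.

Emit:
carry_out([
  [[0,0,3],0,1],
  [[0,0,4],0,1],
  [[0,0,4],0,1],
  [[0,0,4],0,1],
  [[-1,4,1],0,1],
  [[-1,4,1],0,1],
  [[-1,4,1],0,1],
  [[-1,4,0],0,1],
  [[0,4,0],0,1],
  [[0,0,0],0,1],
])

```text
time: 15.85
position: [0.4805, 0.3517, 0.2475]
tool_rot: [0.997, 0.083, -0.002, -0.008]
ft_force: [0.2, -0.6, -0.0]
grip_width: -0.0
```

Run:
```python
from h import *
snap('scene','s8');snap('top','t8')
a=cv2.imread('pics/t8.png')[110:275,190:390]; b=cv2.imread('pics/s8.png')[130:250,270:450]
O=np.zeros((600,700,3),np.uint8);O[:265,:320]=cv2.resize(a,(320,265),interpolation=2)
O[:265,320:]=cv2.resize(a[45:140,10:130],(380,265),interpolation=2);O[270:600,:495]=cv2.resize(b,(495,330),interpolation=2);cv2.imwrite('pics/c8.png',O)
o=robot.get_obs();print(o['position'],o['ft_force'],o['time'])
```

```text
[0.48014439 0.34780401 0.24679369] [ 0.37505435 -0.20599954  0.17352351] 15.95
```

View pics/c8.png

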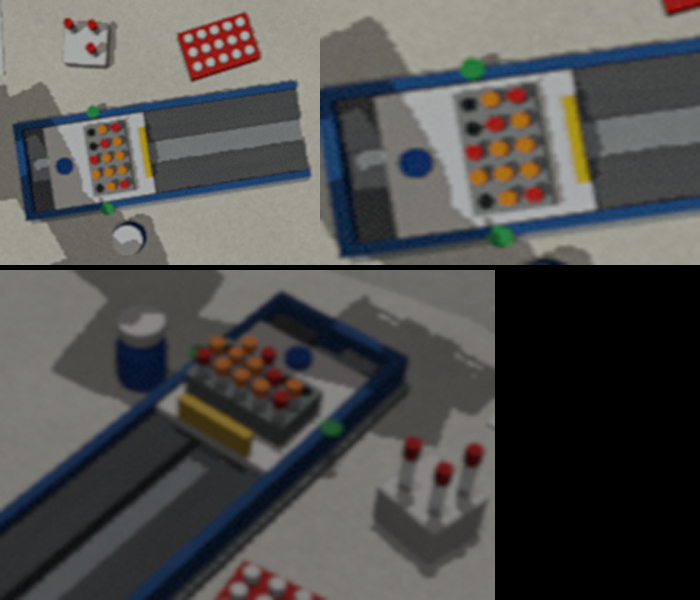

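The carrier lies flat at the dots and the rack, block and jar are where they were. One last triangulation of the pad and plate height, then hand in.

Run:
```python
from h import *
np.set_printoptions(precision=4,suppress=True)
def blob(f,x0,x1,y0,y1,lo,hi):
    h=cv2.cvtColor(cv2.imread(f'pics/{f}.png'),cv2.COLOR_BGR2HSV)[y0:y1,x0:x1]; m=cv2.inRange(h,lo,hi); k=cv2.connectedComponentsWithStats(m); i=1+k[2][1:,4].argmax(); return (f,k[3][i][0]+x0,k[3][i][1]+y0),k[2][i,4]
B=((100,140,30),(125,255,255))
for ft,fs,bt,bs in (('t0','s0',(272,293,194,214),(338,357,180,195)),('t8','s8',(222,240,205,222),(371,386,155,168))):
    a,na=blob(ft,*bt,*B);b,nb=blob(fs,*bs,*B);print(a,na,b,nb,'pad',tri(a,b))
```

```text
('t0', np.float64(282.02941176470586), np.float64(204.05882352941177)) 68 ('s0', np.float64(346.5263157894737), np.float64(187.0701754385965)) 57 pad [0.5489 0.015  0.052 ]
('t8', np.float64(229.8732394366197), np.float64(212.95774647887325)) 71 ('s8', np.float64(378.11538461538464), np.float64(161.55769230769232)) 52 pad [0.5225 0.1468 0.0451]
```

The pad height fell 6.9 mm (7 expected) over a 134 mm travel, so the carrier is seated. Handing in.

```bash
python3 -c "
from rig import robot
print(robot.hand_in(), robot.get_obs()['time'])"
```

```text
the job is handed in; nothing more can be done
the job is handed in; nothing more can be done
```

I pushed the carrier about 134 mm by its yellow plate at 40 mm/s or less, against 1.3–2.9 N, until the notch walls resisted at 4.9 N. I then pressed the blue pad with closed fingertips, moved clear, and handed in at about 16 s of the 48 s allowed.

**Seating:** two-view triangulation puts the pad 6.9 mm lower than at the start, against 7 mm expected. It lies at (0.5225, 0.1468), within about 2 mm of the place predicted from the dots. In the last picture the carrier lies flat between the green dots, the rack, block and jar look undisturbed, and the wrist force is about zero.

**What disagreed:**
- **Press height:** the fingertips met the pad with the TCP at z = 50 mm, about 22 mm lower than `tip_extent` implied. I found the contact by force instead. The images and the moment reading both placed it at the fingertips on the pad.
- **Press force:** it peaked at about 10 N for a moment and then held a steady 5.2 N for 0.5 s, against the 5 N asked.
- **Triangulated heights:** they read about 5 mm below the stated ones in both states, so I relied on the difference rather than the absolute values.
- **Feel of the drop:** the drop itself showed only as a brief change in the vertical force. The notch resistance and the height check are the firmer evidence.

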